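# Hook the drain grate into the drip tray

## Task

Fit the longer of the two drain grates into the drip tray: pick it up by its handle, tilt it, hook one end under the lip at the tray's far end, then swing the other end down until the grate lies flat on the ribs inside the tray, and let go. Leave the shorter grate where it is.

Things in the scene. Friction and masses are not known exactly. Their poses are not given: they have to be found in the camera images.
- tray: Open steel drip tray fixed to the table, 180 x 124 mm outside. Origin: centre of its underside. x: along it to the end with the lip (away from the robot), y: left, z: up. Inside 172 mm long (x -86 to 86), 116 wide; walls 4 thick, tops at z = 40 mm. The grate lies on two ribs along x at y = -26 and 26, tops at z = 18 mm.
- tray_lip (a point): Middle of the free near edge, on the underside, of the flat lip over the tray's far end: tray x = 56, y = 0, z = 40 mm. The lip is 3 mm thick and runs from here to the far wall, across the whole width. The opening left (142 mm) is shorter than the long grate. The near end has no lip. Axes as the tray's.
- long_grate_grip (a point): The longer of two loose steel-bar drain grates: 154 long, 90 wide, 5 mm thick, 0.25 kg, both ends alike, flat on the table. Across its middle, on two legs, stands a handle strip 10 thick (along x), 64 long (along y), 22 mm high. Point: centre of the strip, 47 mm above the grate's underside. x along the grate, z up. Home in the tray, it is 65 mm above the tray's underside.
- short_grate_grip (a point): The shorter of two loose steel-bar drain grates: 110 long, 90 wide, 5 mm thick, 0.25 kg, both ends alike, flat on the table. Across its middle, on two legs, stands a handle strip 10 thick (along x), 64 long (along y), 22 mm high. Point: centre of the strip, 47 mm above the grate's underside. x along the grate, z up. It is not wanted.

How it is judged:
At the end, for the whole second after the job is handed in: The long grate lies at rest, flat (within 3.5 degrees) on the tray's ribs, one end under the lip and the other inside the near wall: its handle's centre is within 13 mm along and 18 mm across of the tray's centre and 60 to 69 mm above the tray's underside (x of long_grate_grip in the frame of tray between -0.013 and 0.013 m and y of long_grate_grip in the frame of tray between -0.018 and 0.018 m and z of long_grate_grip in the frame of tray between 0.06 and 0.069 m and angle between long_grate_grip's own z axis and vertical below 0.06 rad and linear speed of long_grate below 0.02 m/s); the robot touches nothing.
It fails at once if the short grate is moved by more than 30 mm (distance of short_grate_grip from where it was at the start of the episode above 0.03 m).
It also fails if it takes over 38 s, if anything falls off the work surface, if the arm or the gripper's body presses on something with over 40 N, if the wrist force passes 120 N, or if a joint passes its speed limit or range.

## Robot

A 7-joint arm with a two-finger parallel gripper is mounted at the origin on a cart in front of the work surface, level with it; the furniture and walls round the work are solid. World frame = base frame: x ahead of the robot, y to its left, z up, the work surface at z = 0. Lengths are in m, angles in rad, forces in N, time in s.
With the tool pointing down it reaches from about 0.4 to 0.85 m from the base axis. Payload 4.5 kg.
Tool frame: the origin (TCP) lies between the finger pads; the fingertips stand r.finger_overhang ahead of it and the grasp point (between the pads) lies 8 mm behind it (r.finger_overhang is the distance from the TCP to the fingertips, in m); z points along the fingers, x is the direction in which the jaws open and shut, and the axes are right-handed (so a half turn about z gives the same grasp; the last joint's range is limited). The gripper opens to 88 mm and grips with 3 to 60 N. Pads are 18 mm wide; open, the fingers measure 123 mm over their backs; the gripper's body (75 mm by 187 mm) begins 45 mm behind the grasp point.
Start: joints at [0.034, 0.689, -0.195, 1.565, 0.157, 0.902, -0.215], TCP at [0.625, 0, 0.25] pointing down, gripper open.
Joint ranges: [-3.01, 3.01], [-0.46, 2.08], [-1.47, 1.51], [0.13, 2.56], [-1, 4.14], [0.04, 2.09], [-2.66, 2.66]. Speed limits (rad/s): [2.57, 2.57, 3.14, 3.14, 3.14, 3.14, 3.14].

## Interface

Orientations are given as a unit quaternion [x, y, z, w].
In Python, from plant import r gives the robot as it stands.
- The arm moves only by the tool move_arm, never from a script. Its argument "targets" is a list that holds one entry, the list of rows, each a list of 7 numbers: the turn, a rotation vector about the world's x, y, z in rad, then the shift along the world's x, y, z in m, then the opening, from 0 (shut) to 1 (fully open). A call has 1 to 5 rows; each row shifts and turns the pose as measured when the row begins; what a row does not reach is not made up. A row lasts 1/10 s, in which the tool goes at most 50 mm and 8.59 degrees, less where a joint would pass 70% of its speed; a pose out of reach is approached as far as the arm can. A call with a gripper value outside its range is refused whole. The fingers move at their own pace and stop on an object; "force" is the grip in N (left out, the last holds). Time passes only in rows, so rows that do not move let the fingers close. It gives the time, the measured TCP pose, the force and the opening at its end, in the units of the state.
- r.get_state(): the state, without advancing time (a new reading comes with each control period).
- r.snapshot(name): name is "scene" or "side" or "wrist"; returns a dict with "frame" (420x560x3 uint8, red, green, blue), "K" (3x3 intrinsics, pixels), "T" (4x4, takes a point from camera to world coordinates). Camera axes: x right, y up, looking along -z (the intrinsics and any distortion apply to the point x, -y, -z); pixel columns grow to the right and rows downward; lengths in m; the calibration is good to about 2 mm. A picture is of the moment at which its call begins. There is no depth.
- r.finish_job(): hands the job in, once; it reports no verdict.
Trained networks look in a picture, given as the dict that the camera call returned (one of the last four; its "shot" number tells which), for a name from the list of things; names that differ only in an ending like _2 or _b are one class to them, and where a whole thing is asked for, a point or a joint stands for the part that bears it (a point fixed in the world has none). Each returns a list of dicts, best first, with "score" (0 to 1); they miss things now and then, are a little off and sometimes report something else, mostly with a low value. They report only what shows in the picture. A call takes as long as a camera call.
- r.find_in(picture, query): "centre" ([row, column] in pixels, amid what is visible of it).
The state is a dict: "clock": time; "q": joint angles; "qd": joint speeds; "joint_torque": joint torques, N m; "tool_pos": TCP position; "eef_rot": TCP orientation; "contact_force": force on the tool from outside, world axes, zero at the start; "moment": the same for the moment, N m; "opening": opening from 0.0 (shut) to 1.0 (fully open).
Only numpy, scipy, OpenCV 4.12 (cv2) and the standard library are available. Lean on these libraries where they do the work, as an engineer would, in place of code of your own. Each camera call takes 0.05 s, during which the arm holds its last target. There are 200 camera calls.

## Working session

There is one attempt and no reset: what is moved stays moved. The work goes in short steps, Python scripts to look and compute and a tool call to move; the robot and the scene stay as the last step left them, time stands still between calls to the robot, and variables do not carry over. Pictures are saved under pics/ and viewed, about 8 in all and at most 12, crops included, and the job is handed in when it is done.

Besides the shell and the picture viewer there is one more tool, called after "Call:" as name(argument=value, ...), one argument or row to a line, values as JSON. move_arm: Moves the arm, as the interface text tells. Its arguments: {"type":"object","properties":{"targets":{"type":"array","items":{"type":"array","items":{"type":"array","items":{"type":"number"}}}},"force":{"type":"number"}},"required":["targets"]}

```bash
mkdir -p pics; ls; cat > h.py <<'E'
import numpy as np, cv2
from plant import r
def snap(n,f=None):
    p=r.snapshot(n)
    if f: cv2.imwrite('pics/'+f,p['frame'][:,:,::-1])
    return p
def ray(p,rc):
    K,T=p['K'],p['T']; d=np.linalg.inv(K)@[rc[1],rc[0],1]
    d=T[:3,:3]@(d*[1,-1,-1]); return T[:3,3],d
def onz(p,rc,z):
    o,d=ray(p,rc); return o+d*(z-o[2])/d[2]
def proj(p,X):
    K,T=p['K'],p['T']; c=(np.linalg.inv(T)@np.r_[X,1])[:3]*[1,-1,-1]; u=K@c; return u[[1,0]]/u[2]
E
python3 - <<'E'
from h import *
print(r.finger_overhang,r.get_state())
fs=[]
for n in("scene","side","wrist"):
    p=snap(n); fs.append(p['frame']); print(n,p['T'][:3,3],{k for k in p})
    for q,z in(("tray",.02),("long_grate_grip",.047),("short_grate_grip",.047)):
        for f in r.find_in(p,q)[:2]: print(q,np.round(f['centre']),round(f['score'],2),onz(p,f['centre'],z).round(3))
cv2.imwrite('pics/a.png',cv2.resize(np.hstack(fs[:2]),None,fx=.714,fy=.714)[:,:,::-1]);cv2.imwrite('pics/s.png',fs[0][:,:,::-1]);cv2.imwrite('pics/w.png',fs[2][:,:,::-1])
E
```

```text
pics
0.011 {'clock': 0.0, 'q': array([ 0.03381201,  0.68993855, -0.19450796,  1.56634307,  0.15729777,
        0.90251618, -0.21508922]), 'qd': array([-3.31342801e-04,  7.43811174e-04,  3.21745034e-04, -6.92199171e-04,
       -9.00815596e-04, -7.68241435e-06, -1.98806200e-04]), 'joint_torque': array([ 3.38560185e-04, -5.27571630e+01, -1.26686912e+00, -1.53434461e+01,
       -5.26333472e-02,  6.56995355e-03,  1.65937727e-04]), 'tool_pos': array([ 6.24385085e-01, -6.00750474e-05,  2.48938485e-01]), 'eef_rot': array([ 9.99999588e-01,  3.85125879e-05, -9.04321559e-04,  7.06014327e-05]), 'contact_force': array([-0.32004223,  0.32980858,  0.03190309]), 'moment': array([ 0.04305177, -0.01965823,  0.00093697]), 'opening': 1.0002446871515285}
scene [0.24224287 0.62782952 0.568208  ] {'frame', 'shot', 'K', 'T'}
tray [229. 272.] 0.92 [0.564 0.04  0.02 ]
long_grate_grip [323. 240.] 0.94 [0.483 0.301 0.047]
short_grate_grip [174. 337.] 0.77 [ 0.503 -0.196  0.047]
short_grate_grip [331. 243.] 0.54 [0.472 0.312 0.047]
side [ 0.11727664 -0.71371139  0.52571284] {'frame', 'shot', 'K', 'T'}
tray [211. 274.] 0.87 [0.561 0.047 0.02 ]
long_grate_grip [192. 213.] 0.7 [0.455 0.182 0.047]
short_grate_grip [294. 343.] 0.88 [ 0.488 -0.31   0.047]
wrist [0.62518571 0.0671503  0.38393351] {'frame', 'shot', 'K', 'T'}
tray [140. 214.] 0.59 [0.554 0.049 0.02 ]
long_grate_grip [352. 209.] 0.23 [ 0.539 -0.211  0.047]
short_grate_grip [351. 209.] 0.67 [ 0.539 -0.21   0.047]
```

View pics/a.png

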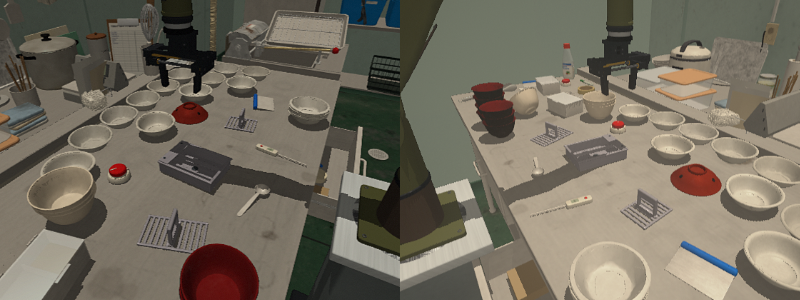

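View pics/s.png

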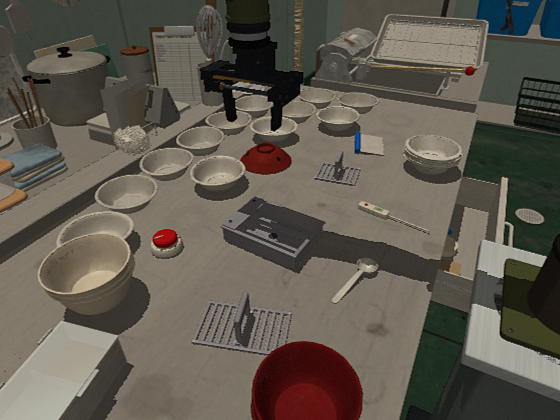

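View pics/w.png

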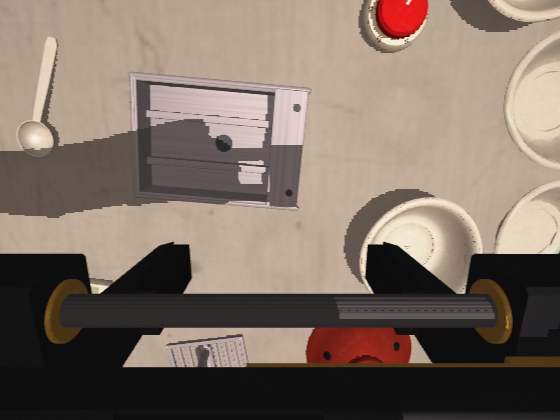

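Scene view: the long grate is at about row 327, col 243, beside the red bowl, and the short grate is at row 172, col 338. The wrist view shows the tray from above, lip on the right, with corners at (72,131), (88,310), (209,298) and (190,134).

```bash
python3 - <<'E'
from h import *
p=snap("wrist")
C=[onz(p,c,.04 if i in(0,3) else .043)[:2] for i,c in enumerate([(72,131),(88,310),(209,298),(190,134)])]
C=np.array(C); print(C.round(4),C.mean(0))
for i in range(4):
    d=C[(i+1)%4]-C[i]; print(np.linalg.norm(d).round(4),np.degrees(np.arctan2(d[1],d[0])).round(1))
p=snap("scene")
G=np.array([onz(p,c,.004)[:2] for c in[(303,204),(312,293),(353,287),(343,193)]]);print(G.round(3),G.mean(0))
for i in range(4):
    d=G[(i+1)%4]-G[i]; print(np.linalg.norm(d).round(4),np.degrees(np.arctan2(d[1],d[0])).round(1))
print('bowl',onz(p,(365,305),.06),onz(p,(375,255),.05))
s=cv2.resize(p['frame'][270:420,160:400],None,fx=3.2,fy=3.2,interpolation=cv2.INTER_CUBIC);cv2.imwrite('pics/g.png',s[:,:,::-1])
E
```

```text
[[ 0.4775  0.1169]
 [ 0.6584  0.1014]
 [ 0.6483 -0.0259]
 [ 0.4659 -0.0046]] [0.5625429  0.04697106]
0.1817 -4.9
0.1277 -94.5
0.1836 173.4
0.1221 84.6
[[0.585 0.267]
 [0.432 0.212]
 [0.405 0.29 ]
 [0.552 0.344]] [0.49327631 0.27818607]
0.163 -160.3
0.0827 108.7
0.156 20.1
0.084 -66.5
bowl [0.35782238 0.32931901 0.06      ] [0.41652672 0.36933814 0.05      ]
```

View pics/g.png

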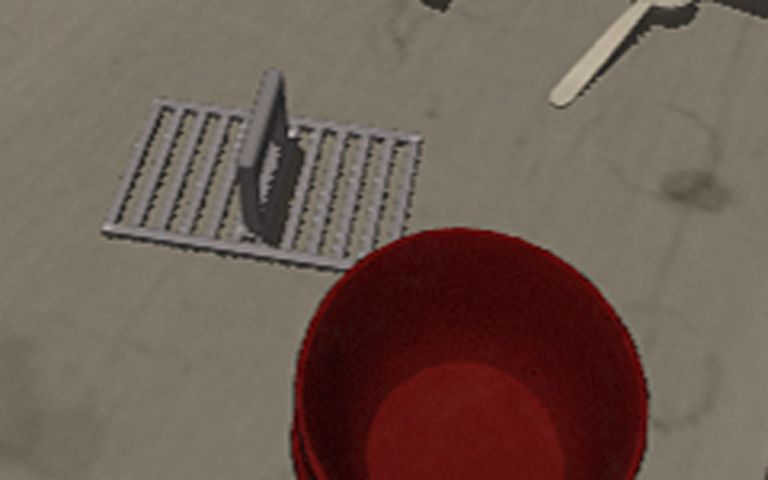

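The close crop shows the long grate with its handle near the middle, next to the bowl rim. I'll move over it with the jaws turned about 20°, then check from close by.

Call:
move_arm(
  targets=[
    [[0, 0, 0.09, -0.025, 0.048, 0, 1], [0, 0, 0.09, -0.025, 0.048, 0, 1], [0, 0, 0.09, -0.025, 0.048, 0, 1], [0, 0, 0.08, -0.025, 0.048, 0, 1], [0, 0, 0, -0.02, 0.04, 0, 1]],
  ],
)

```text
clock: 1.2
tool_pos: [0.5111, 0.2166, 0.2499]
eef_rot: [0.985, 0.172, 0.003, 0.002]
contact_force: [-0.1, 0.2, 0.2]
opening: 1.0
```

```bash
python3 - <<'E'
from h import *
print(r.get_state()['tool_pos'])
p=snap("wrist","w2.png")
for f in r.find_in(p,"long_grate_grip")[:2]: print(f,onz(p,f['centre'],.047))
p=snap("side")
for f in r.find_in(p,"long_grate_grip")[:2]: print(f,onz(p,f['centre'],.047))
E
```

```text
[0.51112592 0.21657472 0.24988526]
{'centre': [119.8, 277.9], 'score': 0.55} [0.4895909  0.28193339 0.047     ]
{'centre': [189.0, 210.8], 'score': 0.85} [0.45781172 0.20037903 0.047     ]
```

View pics/w2.png

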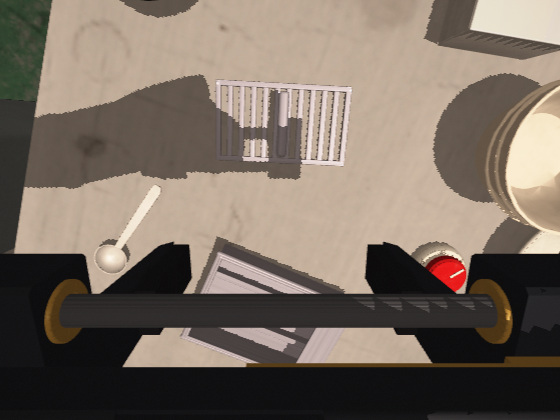

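```bash
python3 - <<'E'
from h import *
p=snap("wrist")
G=np.array([onz(p,c,.005)[:2] for c in[(80,217),(88,351),(166,344),(158,217)]]);print(G.round(3),G.mean(0))
for i in range(4):
    d=G[(i+1)%4]-G[i]; print(np.linalg.norm(d).round(4),np.degrees(np.arctan2(d[1],d[0])).round(1))
print('hand',onz(p,(92,284),.058),onz(p,(157,282),.058)); print('bowl edge',onz(p,(15,155),.05))
for rr in range(85,170,6): print(rr,p['frame'][rr,262:302,0])
E
```

```text
[[0.412 0.298]
 [0.557 0.342]
 [0.584 0.258]
 [0.437 0.215]] [0.49739947 0.278395  ]
0.1507 16.7
0.0881 -72.1
0.1524 -163.8
0.0867 106.9
hand [0.48711253 0.30751516 0.058     ] [0.50679894 0.24793646 0.058     ]
bowl edge [0.35023181 0.33077281 0.05      ]
85 [222 225 227 228 229 230 226 221 222 222 221 221 221 222 222 221 221 221
 221 222 222 221 221 221 220 220 220 221 221 220 221 221 221 221 221 222
 222 223 223 222]
91 [154 179 218 226 232 203 176 149  97  98  99  99  94  98 107 109 195 194
 149 164 175 180 180 180 176 160 199 229 233 210 188 195 195 196 198 148
 155 209 226 230]
97 [168 185 218 227 232 196 174 150  99  99 100  99 100 105 108 110  94 129
 169 191 205 210 217 225 211 175 180 220 229 211 197 198 198 197 195 147
 176 223 229 231]
103 [166 210 222 229 227 191 178 149  99  99  99  93  98 107 107 108 112 143
 175 196 207 213 220 220 201 159 212 239 213 184 194 194 195 197 152 117
 189 227 231 235]
109 [165 214 226 230 216 196 196 152 100 100 100  94 100 108 110  97 116 155
 183 201 210 216 225 220 193 167 208 235 207 182 195 196 196 196 148 162
 216 229 233 231]
115 [1
[... 973 characters left out ...]
95 107 109
 108 100  95 158]
151 [227 235 239 211 182 153 101 101 101  94  99 108 107  95  86  91  97 102
 102  99  97  95  93  94 101 101  99 100 100 101 101 100  98 102 107 107
 105  93  94 164]
157 [228 227 227 228 229 230 183 106 105 106 108 109 107 103 103 103  99  95
  95  94  89  97 105 106 104  94  82  83  85  84  82  82  93 105 107 105
 101  99 100 101]
163 [ 98  97  98  98  99 101 100 101 101 101 100 101 100 100 100  98  98  97
  98  97  99 100  99  98  98  98  98  98  98  98  98  99 100 100 101  91
  81  85 131 172]
169 [100  99  98  98  99  99  99 100  98  98  98  98  97  96  96  98  98  99
 101 101 102 102 100 100 101 102 102 101 100 100  98 100  99  99  99 100
 100 101 100 163]
```

The wrist view gives the grate centre as (0.497, 0.278) with yaw about 17°. The measured size of about 152 x 88 mm matches the long grate, and the bowl is clear of the gripper body. Going down now.

Call:
move_arm(
  targets=[
    [[0, 0, -0.05, -0.007, 0.031, 0, 1], [0, 0, 0, -0.007, 0.031, -0.02, 1], [0, 0, 0, 0, 0, -0.045, 1], [0, 0, 0, 0, 0, -0.045, 1], [0, 0, 0, 0, 0, -0.03, 1]],
  ],
  force=40,
)

```text
clock: 1.95
tool_pos: [0.5099, 0.2694, 0.1106]
eef_rot: [0.991, 0.135, 0.012, 0.003]
contact_force: [0.7, -0.4, 0.0]
opening: 1.003
```

```bash
python3 - <<'E'
from h import *
p=snap("wrist","w3.png"); s=r.get_state()
print(s['tool_pos'])
for f in r.find_in(p,"long_grate_grip")[:2]: print(f,onz(p,f['centre'],.047))
E
```

```text
[0.50798027 0.26729054 0.10668328]
{'centre': [187.0, 258.4], 'score': 0.81} [0.49261007 0.2926452  0.047     ]
```

View pics/w3.png

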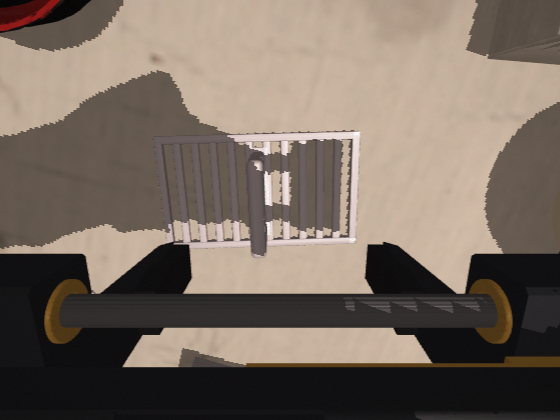

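The wrist view shows the whole grate, corners at (138,154), (133,359), (240,356) and (245,168), with the handle top from (157,257) to (252,259).

```bash
python3 - <<'E'
from h import *
p=snap("wrist"); s=r.get_state()
G=np.array([onz(p,c,.005)[:2] for c in[(136,154),(132,359),(241,356),(246,168)]]);print(G.round(3),G.mean(0))
for i in range(4):
    d=G[(i+1)%4]-G[i]; print(np.linalg.norm(d).round(4),np.degrees(np.arctan2(d[1],d[0])).round(1))
a,b=onz(p,(157,257),.058),onz(p,(252,259),.058);print('hand',a,b,(a+b)/2,np.degrees(np.arctan2(*(a-b)[[1,0]]))-90)
from scipy.spatial.transform import Rotation as R
print(s['tool_pos'],R.from_quat(s['eef_rot']).as_matrix().round(3))
E
```

```text
[[0.408 0.299]
 [0.552 0.341]
 [0.579 0.259]
 [0.433 0.216]] [0.49302866 0.27861658]
0.1502 16.5
0.086 -72.1
0.1519 -163.4
0.0865 106.7
hand [0.48526467 0.31021486 0.058     ] [0.50132373 0.25268586 0.058     ] [0.4932942  0.28145036 0.058     ] 15.596925912470837
[0.5093647  0.26878774 0.11155946] [[ 0.964  0.266  0.022]
 [ 0.267 -0.964 -0.005]
 [ 0.02   0.011 -1.   ]]
```

Call:
move_arm(
  targets=[
    [[0, 0.01, 0.015, -0.008, 0.006, -0.01, 1], [0, 0.01, 0, -0.007, 0.005, -0.02, 1], [0, 0, 0, 0, 0, -0.02, 1], [0, 0, 0, 0, 0, -0.015, 1], [0, 0, 0, 0, 0, 0, 1]],
  ],
)

```text
clock: 2.6
tool_pos: [0.5, 0.2824, 0.0524]
eef_rot: [0.99, 0.14, 0.007, -0.001]
contact_force: [-0.2, 0.8, 0.0]
opening: 0.999
```

Call:
move_arm(
  targets=[
    [[0, 0.01, 0.005, -0.006, -0.002, -0.01, 1], [0, 0, 0, 0, 0, -0.005, 1], [0, 0, 0, 0, 0, 0, 1]],
  ],
)

```text
clock: 2.9
tool_pos: [0.4954, 0.2814, 0.0397]
eef_rot: [0.99, 0.143, 0.004, -0.003]
contact_force: [-0.8, 0.1, -0.2]
opening: 0.997
```

Call:
move_arm(
  targets=[
    [[0, 0, 0, 0, 0, 0, 0], [0, 0, 0, 0, 0, 0, 0], [0, 0, 0, 0, 0, 0, 0], [0, 0, 0, 0, 0, 0, 0], [0, 0, 0, 0, 0, 0, 0]],
  ],
  force=40,
)

```text
clock: 3.4
tool_pos: [0.4965, 0.2818, 0.0412]
eef_rot: [0.99, 0.143, 0.006, -0.004]
contact_force: [-0.2, 0.2, 0.7]
opening: 0.571
```

Call:
move_arm(
  targets=[
    [[0, 0, 0, 0, 0, 0, 0], [0, 0, 0, 0, 0, 0, 0], [0, 0, 0, 0, 0, 0, 0], [0, 0, 0, 0, 0, 0.02, 0], [0, 0, 0, 0, 0, 0.02, 0]],
  ],
)

```text
clock: 3.9
tool_pos: [0.4946, 0.2809, 0.0797]
eef_rot: [0.99, 0.143, 0.003, -0.002]
contact_force: [-0.4, -0.2, 1.0]
opening: 0.115
```

The opening matches the 10 mm strip, but the fingers may have closed while the arm was already rising. Letting it settle and checking.

Call:
move_arm(
  targets=[
    [[0, 0, 0, 0, 0, 0, 0], [0, 0, 0, 0, 0, 0.01, 0], [0, 0, 0, 0, 0, 0, 0]],
  ],
)

```text
clock: 4.2
tool_pos: [0.4956, 0.2814, 0.0915]
eef_rot: [0.99, 0.143, 0.005, -0.003]
contact_force: [-0.5, -0.1, -0.4]
opening: 0.005
```

```bash
python3 - <<'E'
from h import *
p=snap("wrist","w4.png");q=snap("scene"); s=r.get_state()
print(s['tool_pos'],s['contact_force'],s['moment'],s['opening'])
im=np.hstack([p['frame'][60:420],q['frame'][60:420,100:340]]);cv2.imwrite('pics/w4.png',im[:,:,::-1])
E
```

```text
[0.49479785 0.28086967 0.09043146] [0.25316728 0.33353953 0.2411742 ] [ 0.00870362 -0.0031359  -0.0106055 ] 0.005125009080260052
```

View pics/w4.png

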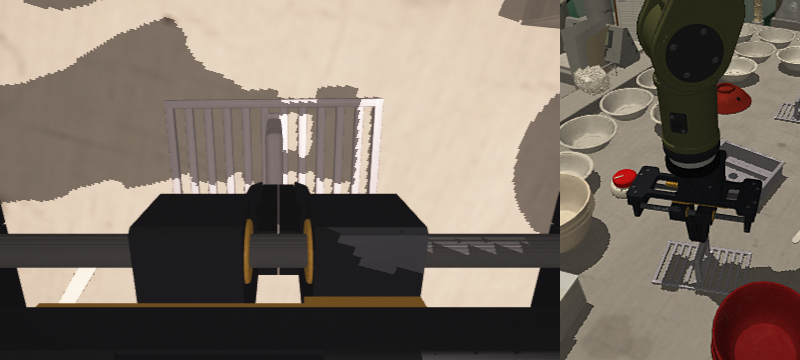

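It lifted off before the fingers had closed: they are shut on nothing above the handle, and the grate hasn't moved. The handle (col 274) lines up with the fingers (col 277). Reopening halfway, going down again, and waiting for a full close this time.

Call:
move_arm(
  targets=[
    [[0, 0, 0, 0, 0, 0, 0.5], [0, 0, 0, 0, 0, 0, 0.5], [0, 0, 0, 0, 0, 0, 0.5], [0, 0, 0, 0, 0, 0, 0.5], [0, 0, 0, 0, 0, 0, 0.5]],
  ],
)

```text
clock: 4.8
tool_pos: [0.4937, 0.2802, 0.0884]
eef_rot: [0.99, 0.143, 0.002, -0.002]
contact_force: [0.8, -0.1, -0.4]
opening: 0.435
```

Call:
move_arm(
  targets=[
    [[0, 0, 0, 0, 0, 0, 0.5], [0, 0, 0, 0, 0, -0.02, 0.5], [0, 0, 0, 0, 0, -0.02, 0.5], [0, 0, 0, 0, 0, -0.012, 0.5], [0, 0, 0, 0, 0, 0, 0.5]],
  ],
)

```text
clock: 5.3
tool_pos: [0.4946, 0.2808, 0.0356]
eef_rot: [0.99, 0.143, 0.003, -0.003]
contact_force: [-0.7, 0.1, 0.3]
opening: 0.501
```

Call:
move_arm(
  targets=[
    [[0, 0, 0, 0, 0, 0, 0], [0, 0, 0, 0, 0, 0, 0], [0, 0, 0, 0, 0, 0, 0], [0, 0, 0, 0, 0, 0, 0], [0, 0, 0, 0, 0, 0, 0]],
  ],
  force=40,
)

```text
clock: 5.8
tool_pos: [0.4955, 0.2815, 0.0378]
eef_rot: [0.99, 0.143, 0.004, -0.003]
contact_force: [-0.4, 0.3, -2.7]
opening: 0.105
```

Call:
move_arm(
  targets=[
    [[0, 0, 0, 0, 0, 0, 0], [0, 0, 0, 0, 0, 0, 0], [0, 0, 0, 0, 0, 0, 0]],
  ],
)

```text
clock: 6.1
tool_pos: [0.4954, 0.2813, 0.0377]
eef_rot: [0.99, 0.143, 0.004, -0.003]
contact_force: [-0.5, 0.7, -2.2]
opening: 0.099
```

Call:
move_arm(
  targets=[
    [[0, 0, 0, 0, 0, 0.03, 0], [0, 0, 0, 0, 0, 0.04, 0], [0, 0, 0, 0, 0, 0.04, 0], [0, 0, 0, 0, 0, 0.03, 0], [0, 0, 0, 0, 0, 0, 0]],
  ],
)

```text
clock: 6.6
tool_pos: [0.4932, 0.28, 0.1804]
eef_rot: [0.99, 0.143, 0.002, -0.002]
contact_force: [-0.6, 0.9, -2.5]
opening: 0.106
```

Call:
move_arm(
  targets=[
    [[0, 0, -0.08, 0.01, -0.045, 0, 0], [0, 0, -0.08, 0.01, -0.045, 0, 0], [0, 0, -0.08, 0.01, -0.045, 0, 0], [0, 0, -0.08, 0.01, -0.045, 0, 0], [0, 0, -0.06, 0.01, -0.045, 0, 0]],
  ],
)

```text
clock: 7.1
tool_pos: [0.5397, 0.0584, 0.1769]
eef_rot: [0.999, -0.045, 0.001, -0.005]
contact_force: [1.3, -0.3, -2.7]
opening: 0.107
```

```bash
cat > t.py <<'E'
from h import *
from scipy.spatial.transform import Rotation as R
C=np.array([.5625,.047,0]); RT=R.from_euler('z',-5.5,degrees=True)
def st():
    s=r.get_state(); q=R.from_quat(s['eef_rot']); M=q.as_matrix(); g=s['tool_pos']-.008*M[:,2]
    print('t',s['clock'],'tcp',s['tool_pos'].round(4),'G in tray mm',(RT.inv().apply(g-C)*1e3).round(1),'F',s['contact_force'].round(1),'op',round(s['opening'],3))
    L=RT.inv().as_matrix()@M; print('tool x in tray',L[:,0].round(3),'z',L[:,2].round(3),'tilt deg',np.degrees(np.arctan2(-L[2,0],L[0,0])).round(1))
E
python3 - <<'E'
from t import *
st()
E
```

```text
t 7.1 tcp [0.5397 0.0584 0.1769] G in tray mm [-23.8   9.  184.9] F [ 1.3 -0.3 -2.7] op 0.107
tool x in tray [1.    0.007 0.002] z [ 0.002  0.011 -1.   ] tilt deg -0.1
```

Call:
move_arm(
  targets=[
    [[0.01, 0.1, 0, 0, -0.005, -0.02, 0], [0.01, 0.1, 0, 0, -0.004, -0.02, 0], [0.01, 0.1, 0, 0, 0, -0.02, 0], [0, 0, 0, 0, 0, 0, 0]],
  ],
)

```text
clock: 7.5
tool_pos: [0.5373, 0.0355, 0.1098]
eef_rot: [0.986, -0.054, -0.156, -0.009]
contact_force: [-1.4, -0.2, -1.9]
opening: 0.105
```

```bash
python3 - <<'E'
from t import *
st()
q=snap("side");p=snap("scene");w=snap("wrist")
A=cv2.resize(p['frame'][130:280,180:360],None,fx=2.2,fy=2.2,interpolation=cv2.INTER_CUBIC)
B=cv2.resize(q['frame'][110:260,180:360],None,fx=2.2,fy=2.2,interpolation=cv2.INTER_CUBIC)
W=cv2.resize(w['frame'],(344,258)); im=np.zeros((590,792,3),np.uint8); im[:330,:396]=A; im[:330,396:]=B; im[330:588,:344]=W
cv2.imwrite('pics/t1.png',im[:,:,::-1])
E
```

```text
t 7.5 tcp [0.5373 0.0355 0.1098] G in tray mm [-21.5 -13.9 117.4] F [-1.4 -0.2 -1.9] op 0.105
tool x in tray [ 0.951 -0.012 -0.31 ] z [-0.309  0.005 -0.951] tilt deg 18.0
```

View pics/t1.png

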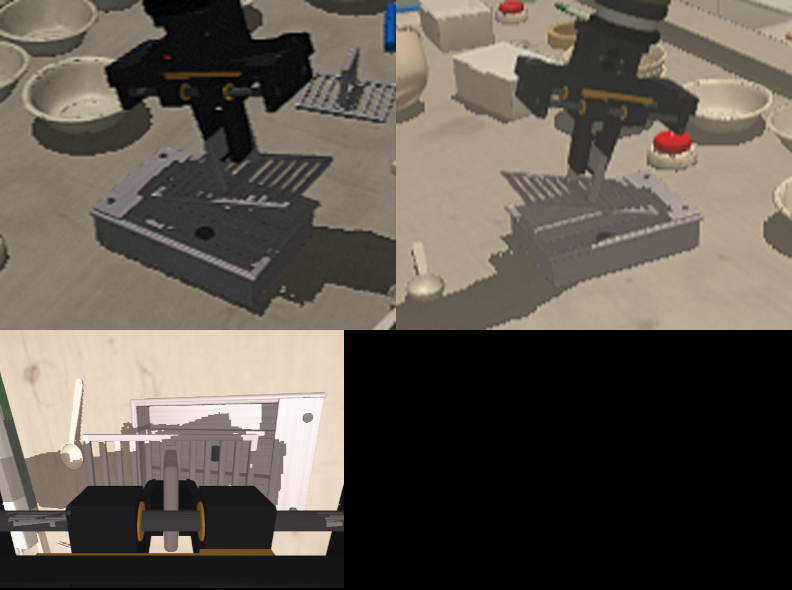

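The views show the grate tilted about 18°, far end low and in front of the lip, but about 14 mm too far to the right. Shifting it left before going down.

Call:
move_arm(
  targets=[
    [[0, 0, 0.01, 0.002, 0.007, 0, 0], [0, 0, 0, 0.001, 0.006, 0, 0], [0, 0, 0, 0, 0, 0, 0]],
  ],
)

```text
clock: 7.95
tool_pos: [0.54, 0.0539, 0.1183]
eef_rot: [0.988, -0.044, -0.15, -0.009]
contact_force: [1.5, 0.0, -1.9]
opening: 0.107
```

```bash
python3 - <<'E'
from t import *
st()
E
```

```text
t 7.95 tcp [0.54   0.0539 0.1183] G in tray mm [-20.6   4.7 126. ] F [ 1.5  0.  -1.9] op 0.107
tool x in tray [ 0.955  0.007 -0.297] z [-0.297  0.002 -0.955] tilt deg 17.3
```

Call:
move_arm(
  targets=[
    [[0, 0, -0.005, 0.001, -0.003, -0.015, 0], [0, 0, 0, 0, 0, -0.012, 0], [0, 0, 0, 0, 0, 0, 0], [0, 0, 0, 0, 0, 0, 0]],
  ],
)

```text
clock: 8.35
tool_pos: [0.541, 0.0512, 0.09]
eef_rot: [0.988, -0.046, -0.149, -0.009]
contact_force: [-0.2, -0.2, -1.9]
opening: 0.112
```

```bash
python3 - <<'E'
from t import *
st()
E
```

```text
t 8.35 tcp [0.541  0.0512 0.09  ] G in tray mm [-19.4   2.1  97.6] F [-0.2 -0.2 -1.9] op 0.112
tool x in tray [ 0.955  0.003 -0.295] z [-0.295  0.003 -0.955] tilt deg 17.2
```

Call:
move_arm(
  targets=[
    [[0, 0, 0, 0, 0, -0.008, 0], [0, 0, 0, 0, 0, 0, 0], [0, 0, 0, 0.01, -0.002, 0, 0], [0, 0, 0, 0.01, -0.002, 0, 0], [0, 0, 0, 0, 0, 0, 0]],
  ],
)

```text
clock: 8.85
tool_pos: [0.561, 0.0465, 0.0807]
eef_rot: [0.988, -0.047, -0.15, -0.009]
contact_force: [-0.1, 0.7, -2.1]
opening: 0.104
```

```bash
python3 - <<'E'
from t import *
st()
q=snap("side");p=snap("scene");w=snap("wrist")
A=cv2.resize(p['frame'][180:280,200:340],None,fx=2.8,fy=2.8,interpolation=cv2.INTER_CUBIC)
B=cv2.resize(q['frame'][160:260,210:350],None,fx=2.8,fy=2.8,interpolation=cv2.INTER_CUBIC)
W=cv2.resize(w['frame'],(400,300)); im=np.zeros((582,784,3),np.uint8); im[:280,:392]=A; im[:280,392:]=B; im[280:580,:400]=W
cv2.imwrite('pics/t2.png',im[:,:,::-1])
E
```

```text
t 8.85 tcp [0.561  0.0465 0.0807] G in tray mm [ 0.9 -0.7 88.4] F [-0.1  0.7 -2.1] op 0.104
tool x in tray [ 0.955  0.002 -0.297] z [-0.297  0.003 -0.955] tilt deg 17.3
```

View pics/t2.png

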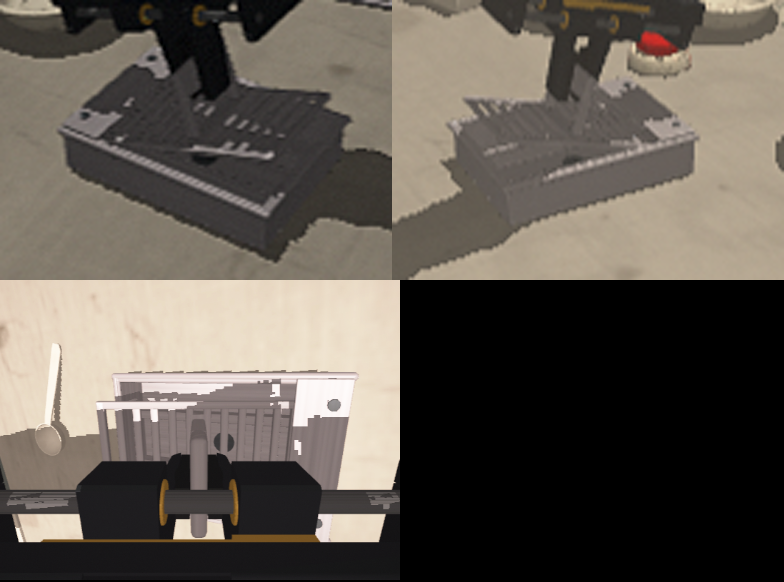

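The far end is passing under the lip with no contact force, and the near end is above the near wall. Sliding on by about 18 mm.

Call:
move_arm(
  targets=[
    [[0, 0, 0, 0.008, -0.001, 0, 0], [0, 0, 0, 0.007, -0.001, 0, 0], [0, 0, 0, 0, 0, 0, 0], [0, 0, 0, 0, 0, 0, 0]],
  ],
)

```text
clock: 9.4
tool_pos: [0.5745, 0.0451, 0.0811]
eef_rot: [0.987, -0.046, -0.152, -0.009]
contact_force: [0.4, 0.1, -2.5]
opening: 0.107
```

```bash
python3 - <<'E'
from t import *
st()
E
```

```text
t 9.4 tcp [0.5745 0.0451 0.0811] G in tray mm [14.6 -0.7 88.7] F [ 0.4  0.1 -2.5] op 0.107
tool x in tray [ 0.954  0.004 -0.3  ] z [-0.3    0.002 -0.954] tilt deg 17.5
```

Call:
move_arm(
  targets=[
    [[-0.01, -0.1, 0, -0.002, 0, -0.009, 0], [0, 0, 0, 0, 0, 0, 0], [-0.01, -0.1, 0, -0.004, 0, -0.007, 0], [0, 0, 0, 0, 0, 0, 0]],
  ],
)

```text
clock: 9.8
tool_pos: [0.5668, 0.0447, 0.0645]
eef_rot: [0.998, -0.046, -0.053, -0.003]
contact_force: [-0.8, 0.5, -2.2]
opening: 0.103
```

```bash
python3 - <<'E'
from t import *
st()
E
```

```text
t 9.8 tcp [0.5668 0.0447 0.0645] G in tray mm [ 5.3 -1.9 72.4] F [-0.8  0.5 -2.2] op 0.103
tool x in tray [ 0.994  0.004 -0.106] z [-0.106 -0.    -0.994] tilt deg 6.1
```

Call:
move_arm(
  targets=[
    [[-0.005, -0.055, 0, -0.002, 0, -0.004, 0], [0, 0, 0, 0, 0, 0, 0], [-0.005, -0.05, 0, -0.002, 0, -0.004, 0], [0, 0, 0, 0, 0, 0, 0]],
  ],
)

```text
clock: 10.2
tool_pos: [0.5685, 0.0441, 0.0576]
eef_rot: [0.999, -0.047, -0.002, 0.001]
contact_force: [-0.4, -0.4, -1.4]
opening: 0.11
```

```bash
python3 - <<'E'
from t import *
st()
E
```

```text
t 10.2 tcp [0.5685 0.0441 0.0576] G in tray mm [ 6.3 -2.3 65.6] F [-0.4 -0.4 -1.4] op 0.11
tool x in tray [ 1.     0.002 -0.003] z [-0.003 -0.002 -1.   ] tilt deg 0.2
```

Call:
move_arm(
  targets=[
    [[0, 0, 0, -0.004, 0.001, -0.002, 0], [0, 0, 0, 0, 0, 0, 0], [0, 0, 0, 0, 0, 0, 0]],
  ],
)

```text
clock: 10.5
tool_pos: [0.5686, 0.0447, 0.0562]
eef_rot: [0.999, -0.048, -0.001, 0.001]
contact_force: [1.4, 0.5, -1.1]
opening: 0.108
```

```bash
python3 - <<'E'
from t import *
st()
q=snap("side");p=snap("scene");w=snap("wrist")
A=cv2.resize(p['frame'][180:280,200:340],None,fx=2.8,fy=2.8,interpolation=cv2.INTER_CUBIC)
B=cv2.resize(q['frame'][160:260,210:350],None,fx=2.8,fy=2.8,interpolation=cv2.INTER_CUBIC)
W=cv2.resize(w['frame'],(400,300)); im=np.zeros((582,784,3),np.uint8); im[:280,:392]=A; im[:280,392:]=B; im[280:580,:400]=W
cv2.imwrite('pics/t3.png',im[:,:,::-1])
E
```

```text
t 10.5 tcp [0.5686 0.0447 0.0562] G in tray mm [ 6.3 -1.7 64.2] F [ 1.4  0.5 -1.1] op 0.108
tool x in tray [ 1.     0.    -0.003] z [-0.003 -0.002 -1.   ] tilt deg 0.2
```

View pics/t3.png

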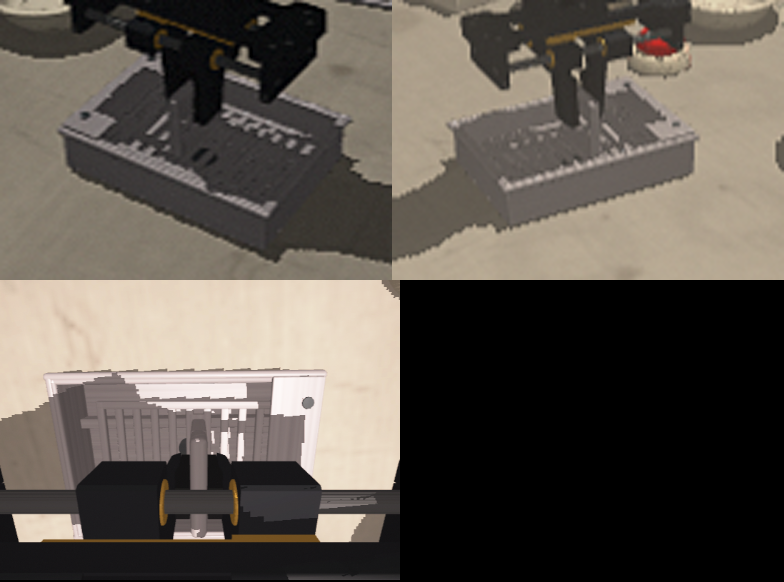

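The side and scene views show the grate flat inside the tray, far end under the lip. The gap at the near end looks large, so I'll draw it back a few millimetres before letting go.

Call:
move_arm(
  targets=[
    [[0, 0, 0, -0.006, 0.001, 0, 0], [0, 0, 0, 0, 0, 0, 0], [0, 0, 0, 0, 0, 0, 0]],
  ],
)

```text
clock: 10.95
tool_pos: [0.5617, 0.0458, 0.0563]
eef_rot: [0.999, -0.048, -0.001, 0.001]
contact_force: [1.0, 0.5, -1.2]
opening: 0.105
```

```bash
python3 - <<'E'
from t import *
st()
w=snap("wrist")
# predicted tray inner near edge (z40) and grate near end in this view
for n,v in(('wall in z40',[-86,40,40]),('outer',[-90,62,40]),('lip',[56,40,43]),('grate0',[-77,40,23]),('grate+9',[-68,40,23])):
    print(n,proj(w,C+RT.apply(np.array(v)/1e3)).round(1))
f=w['frame']
cv2.imwrite('pics/t4.png',cv2.resize(f[110:270,50:450],None,fx=2,fy=2,interpolation=cv2.INTER_CUBIC)[:,:,::-1])
E
```

```text
t 10.95 tcp [0.5617 0.0458 0.0563] G in tray mm [-0.7 -1.3 64.3] F [ 1.   0.5 -1.2] op 0.105
tool x in tray [ 1.     0.    -0.003] z [-0.003 -0.002 -1.   ] tilt deg 0.2
wall in z40 [178.6 100.1]
outer [131.6  84.4]
lip [179.6 397.1]
grate0 [173.1 134.3]
grate+9 [173.1 151.2]
```

View pics/t4.png

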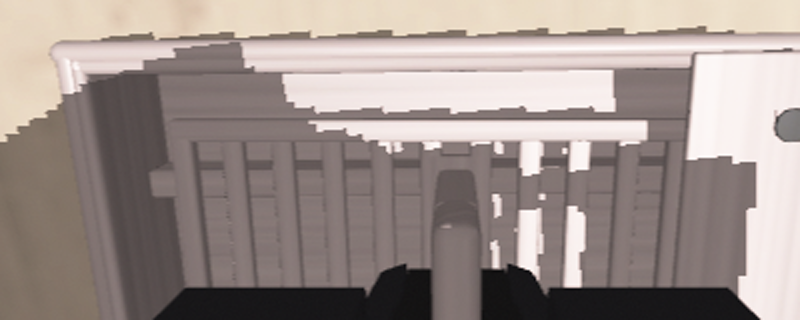

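The tray edge and lip sit about 2 mm nearer than my estimate, and the near end of the grate is at col 136, so the grate is about +3 mm along the tray. That is well within tolerance. Letting go.

Call:
move_arm(
  targets=[
    [[0, 0, 0, 0, 0, 0, 0.5], [0, 0, 0, 0, 0, 0, 0.5], [0, 0, 0, 0, 0, 0, 0.5], [0, 0, 0, 0, 0, 0, 0.5], [0, 0, 0, 0, 0, 0, 0.5]],
  ],
)

```text
clock: 11.5
tool_pos: [0.5623, 0.0459, 0.0569]
eef_rot: [0.999, -0.048, -0.001, 0.001]
contact_force: [0.3, -0.3, 0.4]
opening: 0.5
```

Call:
move_arm(
  targets=[
    [[0, 0, 0, 0, 0, 0, 0.5], [0, 0, 0, 0, 0, 0.02, 0.5], [0, 0, 0, 0, 0, 0.04, 0.5], [0, 0, 0, 0, 0, 0.05, 0.5], [0, 0, 0, 0, -0.03, 0.05, 0.5]],
  ],
)

```text
clock: 12.0
tool_pos: [0.5577, 0.0239, 0.2087]
eef_rot: [0.999, -0.044, -0.008, 0.001]
contact_force: [-0.4, -0.0, 0.5]
opening: 0.501
```

Call:
move_arm(
  targets=[
    [[0, 0, 0, 0, -0.04, 0.02, 0.5], [0, 0, 0, 0, 0, 0, 0.5], [0, 0, 0, 0, 0, 0, 0.5]],
  ],
)

```text
clock: 12.3
tool_pos: [0.561, -0.021, 0.2363]
eef_rot: [0.999, -0.047, -0.001, 0.001]
contact_force: [-0.5, 0.6, -0.2]
opening: 0.502
```

```bash
python3 - <<'E'
from t import *
st()
w=snap("wrist")
for n,z in(("long_grate_grip",.065),("short_grate_grip",.047)):
    for f in r.find_in(w,n)[:1]: print(n,f,RT.inv().apply(onz(w,f['centre'],z)-C)*1e3)
q=snap("side")
B=cv2.resize(q['frame'][150:270,200:360],None,fx=2.4,fy=2.4,interpolation=cv2.INTER_CUBIC)
W=cv2.resize(w['frame'],(400,300)); im=np.zeros((300,784,3),np.uint8); im[:288,:384]=B; im[:,384:]=W
cv2.imwrite('pics/t5.png',im[:,:,::-1])
E
```

```text
t 12.3 tcp [ 0.561  -0.021   0.2363] G in tray mm [  5.  -67.8 244.3] F [-0.5  0.6 -0.2] op 0.502
tool x in tray [ 1.     0.003 -0.002] z [-0.002 -0.003 -1.   ] tilt deg 0.1
long_grate_grip {'centre': [121.9, 265.0], 'score': 0.85} [-6.8147278  -0.17856884 65.        ]
```

View pics/t5.png

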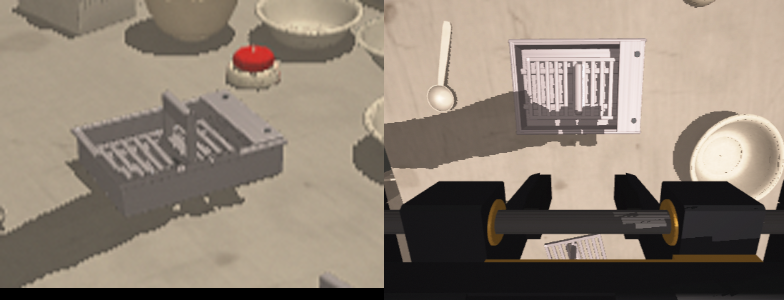

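The grate lies flat with its far end under the lip. Its handle (col 576) is midway between the tray's ends (about 512 and 642), and the gripper is clear.

```bash
python3 -c "
from plant import r
print(r.finish_job())"
```

```text
the job is handed in; nothing more can be done
None
```

The long grate is in the drip tray, lying flat on the ribs with its far end under the lip and its near end inside the near wall. I handed the job in at about 12.4 s. I tilted it about 17°, slid the end under the lip, swung it down, set it back about 7 mm towards the middle and let go.

- **First grasp:** it failed because I lifted before the fingers had closed. The grate did not move, and the second grasp held at an opening of about 9 mm.
- **Position:** before release the handle was within about 3 mm of the tray's centre along and 2 mm across. It stood about 64 mm up, with tilt about 0.2°. These come from the tool pose and my tray estimate, which is about 2 mm off along the tray.
- **Disagreement:** after release, the network put the visible centre of the grate at -7 mm along. I think the lip hiding the far end biases that reading, because in the picture the handle sits midway along the tray. Either value is within the 13 mm allowed.
- **Forces and clearance:** reported contact forces stayed below 3 N, and the gripper ended well clear of everything. I never worked near the short grate, and it looks undisturbed in the last wrist picture, although the network did not detect it there.

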